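# Unlock the press-and-turn reagent cap at the microscope bench

## Robot

A 7-joint arm with a two-finger parallel gripper is mounted at the origin on the work surface. World frame = base frame: x ahead of the robot, y to its left, z up, the work surface at z = 0. Lengths are in m, angles in rad, forces in N, time in s.
With the tool pointing down it reaches from about 0.4 to 0.875 m from the base axis. Payload 19.3 kg.
Tool frame: the origin (TCP) lies midway between the tips of the shut fingers; the grasp point (between the pads) lies 19 mm behind it; x points along the fingers, y is the direction in which the jaws open and shut, and the axes are right-handed (so a half turn about x gives the same grasp; the last joint's range is limited). The gripper opens to 85 mm and grips with 20 to 120 N. Pads are 22 mm wide; open, the fingers measure 114 mm over their backs; the gripper's body (76 mm by 85 mm) begins 54 mm behind the grasp point. The pads swing forward as they close: fully open they stand 13 mm farther back than shut.
Start: joints at [1.084, 0.521, -0.036, 1.599, 0.021, 1.021, -0.113], TCP at [0.253, -0.571, 0.231] pointing down, gripper open.
Joint ranges: [-2.91, 2.91], [-0.3, 2.13], [-1.5, 1.42], [0.17, 2.43], [-1.26, 4.41], [0.16, 1.93], [-2.52, 2.52]. Speed limits (rad/s): [1.89, 1.89, 2.39, 2.39, 3.01, 3.01, 3.01].

## Interface

Orientations are given as [roll, pitch, yaw] about the fixed x, y, z axes, in that order (R = Rz(yaw) Ry(pitch) Rx(roll)).
In Python, from workcell import telemetry, vision, workorder gives the robot as it stands. The module is installed in compiled form; this text tells all that it offers.
- The arm moves only by the tool play_rows, never from a script. Its argument "deltas" is a list of rows, each a list of 7 numbers: the shift along the world's x, y, z in mm, then the turn, a rotation vector about the world's x, y, z in degrees, then the finger opening in mm, from 0 to 85.4. In form: [[x, y, z, wx, wy, wz, jaw], ...]. A call has 1 to 8 rows; each row shifts and turns the commanded pose from where the row before left it; what a row does not reach is not made up. A row lasts 1/8 s, in which the tool goes at most 62.5 mm and 10.7 degrees, less where a joint would pass 70% of its speed; a pose out of reach is approached as far as the arm can. A call with a gripper value outside its range is refused whole. The fingers move at their own pace and stop on an object; "grip_force" is the grip in N (left out, the last holds). Time passes only in rows, so rows that do not move let the fingers close. It gives the time, the measured TCP pose, the force and the opening at its end, in the units of the state.
- telemetry.observe(): the state, without advancing time (a new reading comes with each control period).
- vision.grab_frame(name): name is "side" or "top" or "wrist"; returns the picture (420x560x3 uint8, red, green, blue); there is no depth.
- vision.camera_info(name): a dict with "mtx" (3x3 intrinsics, pixels), "rvec" (rotation vector, rad) and "tvec" (3), from world to camera coordinates, as OpenCV has them. Camera axes: x right, y down, z forward; pixel columns grow to the right and rows downward; lengths in m; the calibration is good to about 2 mm. A picture is of the moment at which its call begins: read the wrist's pose just before it. camera_info takes no time and is no camera call; for the wrist camera it gives the pose at the moment of the call.
- workorder.job_done(): hands the job in, once; it reports no verdict.
The state is a dict: "clock": time; "qpos": joint angles; "qd": joint speeds; "joint_efforts": joint torques, N m; "position": TCP position; "tool_rot": TCP orientation; "force": force on the tool from outside, world axes, zero at the start; "moment": the same for the moment, N m; "grip_width": finger opening in m.
Only numpy, scipy, OpenCV 4.12 (cv2) and the standard library are available. Lean on these libraries where they do the work, as an engineer would, in place of code of your own. Each camera call takes 0.05 s, during which the arm holds its last target. There are 200 camera calls.

## Task

Unlock the blue child-resistant cap of the reagent bottle: press it down and, while it is down, turn it anticlockwise (seen from above) past its ratchet, then let it spring back up and let go. Do not press the cap of the white-capped bottle and do not shift the well plate.

Things in the scene. Friction and masses are not known exactly. Their poses are not given: they have to be found in the camera images.
- blue_cap_top (a point): Centre of the top of the blue cap (z up), 150 mm above the bench: a ribbed upright cylinder, 48 mm diameter, 28 mm high, gripped anywhere round its side at any yaw. Below it a neck 37 mm wide runs from 122 to 107 mm, then widens to a 72 mm amber bottle by 84 mm, clamped in a fixed stand. The cap yields straight down 8 mm at most against a spring (8 N at 4 mm, 13 N at 8 mm).
- blue_cap (a joint): Turn of the blue cap, rad: 0 locked, grows anticlockwise seen from above, stop at 1.7; starts at 0 to 0.1. Unless the cap is over 4 mm down (6 mm is good), ratchet teeth stop it at about 0.15. Kept down it turns freely and is past the teeth at 0.85; let up there it rises fully and the teeth keep it from turning back. A turn of 1.2 is ample.
- white_cap_top (a point): Centre of the top of the white cap of a second bottle, of the same make and size in the same kind of stand; not the one wanted. The two bottles may have changed places.
- well_plate: Clear six-well plate with pink wells, loose on the bench beyond the bottles: 85 mm (its x) by 127 mm (its y), 20 mm high; origin at the centre of its underside.

How it is judged:
By the outcome, as a careful person would: the job done as asked, in the order asked, and still so for the second after the job is handed in, with the robot touching nothing.
It also fails if it takes over 32 s, if anything falls off the work surface, if the arm or the gripper's body presses on something with over 40 N, if the wrist force passes 120 N, or if a joint passes its speed limit or range.

## Working session

There is one attempt and no reset: what is moved stays moved. The work goes in short steps, Python scripts to look and compute and a tool call to move; the robot and the scene stay as the last step left them, time stands still between calls to the robot, and variables do not carry over. Pictures are saved under pics/ and viewed, about 8 in all and at most 12, crops included, and the job is handed in when it is done.

Besides the shell and the picture viewer there is one more tool, called after ">>>" by a JSON object that holds its "method" and its "body". play_rows: Moves the arm, as the interface text tells. Its arguments: {"type":"object","properties":{"deltas":{"type":"array","items":{"type":"array","items":{"type":"number"}}},"grip_force":{"type":"number"}},"required":["deltas"]}

```bash
mkdir -p pics; python3 - <<'E'
from workcell import telemetry, vision
import cv2,numpy as np
s=telemetry.observe();print({k:np.round(v,3).tolist() for k,v in s.items()})
ims=[]
for n in("top","side"):
    im=vision.grab_frame(n);np.save(f"{n}.npy",im);ims.append(im)
    ci=vision.camera_info(n);R=cv2.Rodrigues(np.array(ci["rvec"],float))[0];print(n,-R.T@np.ravel(ci["tvec"]),np.round(ci["mtx"],1).tolist())
cv2.imwrite("pics/a.png",cv2.resize(np.hstack(ims)[:,:,::-1],None,fx=.71,fy=.71))
E
```

```text
{'clock': 0.0, 'qpos': [1.084, 0.522, -0.036, 1.6, 0.021, 1.021, -0.113], 'qd': [-0.001, 0.001, 0.0, 0.001, -0.0, -0.002, 0.0], 'joint_efforts': [-0.0, -92.711, 1.98, -36.993, 0.018, 0.008, 0.0], 'position': [0.253, -0.571, 0.231], 'tool_rot': [-1.5, 1.57, 2.058], 'force': [-0.201, 0.719, 2.02], 'moment': [0.007, 0.033, -0.016], 'grip_width': 0.085}
top [ 0.48185658 -0.00157066  1.22285761] [[538.8, 0.0, 278.5], [0.0, 538.8, 213.5], [0.0, 0.0, 1.0]]
side [0.27956838 0.90176645 0.68286956] [[523.7, 0.0, 277.7], [0.0, 523.7, 211.5], [0.0, 0.0, 1.0]]
```

View pics/a.png

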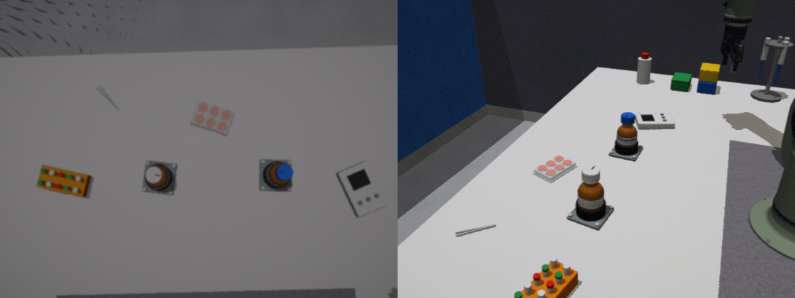

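Side by side: top view has the blue cap at about (401,243) full-scale, the white one at about (217,246), and the plate beyond at about (300,165). In the side view, blue is at about (323,167).

```bash
cat >h.py <<'E'
import cv2,numpy as np
from workcell import telemetry,vision
def cam(n):
    ci=vision.camera_info(n);return np.array(ci["mtx"],float),cv2.Rodrigues(np.array(ci["rvec"],float))[0],np.ravel(ci["tvec"])
def onplane(n,uv,z,c=None):
    K,R,t=c or cam(n);C=-R.T@t;d=R.T@np.linalg.solve(K,[*uv,1]);return C+d*(z-C[2])/d[2]
def proj(n,P,c=None):
    K,R,t=c or cam(n);p=K@(R@np.array(P)+t);return p[:2]/p[2]
def blue(im,roi):
    h=cv2.cvtColor(im,cv2.COLOR_RGB2HSV);m=cv2.inRange(h,(100,150,60),(125,255,255));k=np.zeros_like(m);x0,y0,x1,y1=roi;k[y0:y1,x0:x1]=m[y0:y1,x0:x1];return k
E
python3 - <<'E'
from h import *
rois=dict(top=(370,215,430,270),side=(300,150,345,185))
out=[]
for n,r in rois.items():
    im=np.load(n+".npy");m=blue(im,r);c=max(cv2.findContours(m,0,2)[0],key=cv2.contourArea)
    x,y,w,h=cv2.boundingRect(c);mo=cv2.moments(m,True);print(n,x,y,w,h,mo["m10"]/mo["m00"],mo["m01"]/mo["m00"],mo["m00"],proj(n,(.5,-.25,.15)),proj(n,(.6,-.25,.15)))
    x0,y0,x1,y1=r;out.append(cv2.resize(im[y0:y1,x0:x1],(380,380),interpolation=0))
cv2.imwrite("pics/b.png",np.hstack(out)[:,:,::-1])
# silhouette-centroid fit: centroid ~ projection of mid-cap (z~.136)
im=np.load("top.npy");m=blue(im,rois["top"]);mo=cv2.moments(m,True);print(onplane("top",(mo["m10"]/mo["m00"],mo["m01"]/mo["m00"]),.138))
im=np.load("side.npy");m=blue(im,rois["side"]);mo=cv2.moments(m,True);print(onplane("side",(mo["m10"]/mo["m00"],mo["m01"]/mo["m00"]),.138))
E
```

```text
top 389 231 23 23 400.1398104265403 242.32701421800948 422.0 [412.55250195 268.45576191] [409.70226185 218.15269604]
side 316 159 18 17 324.14126394052045 166.64684014869889 269.0 [346.85165627 161.35633946] [307.29669596 155.58507289]
[ 0.55302332 -0.23090836  0.138     ]
[ 0.55015859 -0.2269806   0.138     ]
```

View pics/b.png

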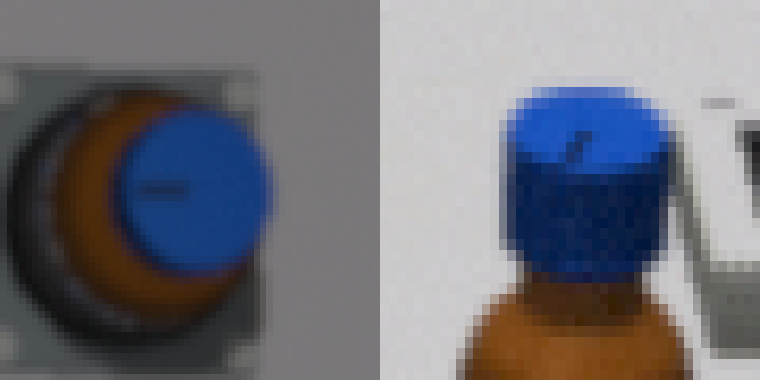

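```bash
python3 - <<'E'
from h import *
print(onplane("top",(400.4,242.0),.15),onplane("side",(324.0,161.4),.15))
K,R,t=cam("wrist");s=telemetry.observe();print("wristcam",-R.T@t,R[2],K[0,0])
from scipy.spatial.transform import Rotation as Q
print(Q.from_euler('xyz',s["tool_rot"]).as_matrix().round(3))
E
```

```text
[ 0.55287187 -0.22892157  0.15      ] [ 0.5521512 -0.2308156  0.15     ]
wristcam [ 0.31376681 -0.54306026  0.37364056] [-0.24360247 -0.10643505 -0.96401733] 320.3044520104085
[[-0.     0.405 -0.914]
 [ 0.001 -0.914 -0.405]
 [-1.    -0.001  0.   ]]
```

>>> {"method": "play_rows", "body": {"deltas": [[10,11,0,0,0,0,85],[20,23,0,0,0,0,85],[20,23,0,0,0,0,85],[20,23,0,0,0,0,85],[20,23,0,0,0,0,85],[20,23,0,0,0,0,85],[20,23,0,0,0,0,85],[20,23,0,0,0,0,85]], "grip_force": 80}}

```text
clock: 1.1
position: [0.4041, -0.3976, 0.2313]
tool_rot: [-2.221, 1.57, 1.338]
force: [0.3, -1.1, 0.4]
grip_width: 0.0849
```

>>> {"method": "play_rows", "body": {"deltas": [[20,22,0,0,0,0,85],[20,22,0,0,0,0,85],[20,22,0,0,0,0,85],[20,22,0,0,0,0,85],[20,22,0,0,0,0,85],[20,22,0,0,0,0,85],[20,22,0,0,0,0,85],[9,14,0,0,0,0,85]]}}

```text
clock: 2.1
position: [0.5528, -0.2292, 0.2311]
tool_rot: [-1.812, 1.57, 1.748]
force: [-0.9, -0.0, 0.0]
grip_width: 0.0847
```

```bash
python3 - <<'E'
from h import *
s=telemetry.observe();c=cam("wrist");im=vision.grab_frame("wrist")
print({k:np.round(v,4).tolist() for k,v in s.items() if k in("qpos","position","tool_rot","force")})
m=blue(im,(0,0,560,420));cs=[q for q in cv2.findContours(m,0,2)[0] if cv2.contourArea(q)>100]
for q in cs: print(cv2.boundingRect(q),cv2.contourArea(q))
print(proj("wrist",(.5525,-.2297,.15),c)); np.savez("w.npz",im=im)
h=max(cs,key=cv2.contourArea);print(onplane("wrist",cv2.minEnclosingCircle(h)[0],.15,c))
cv2.imwrite("pics/c.png",im[:,:,::-1])
E
```

```text
{'qpos': [0.386, 0.4813, -0.1303, 1.6687, 0.071, 0.9965, -0.9203], 'position': [0.5528, -0.2292, 0.2311], 'tool_rot': [-1.8123, 1.5701, 1.7481], 'force': [-0.9475, -0.0352, 0.0201]}
(253, 181, 64, 66) 3053.5
[282.86297674 216.94286758]
[ 0.55534906 -0.23013059  0.15      ]
```

View pics/c.png

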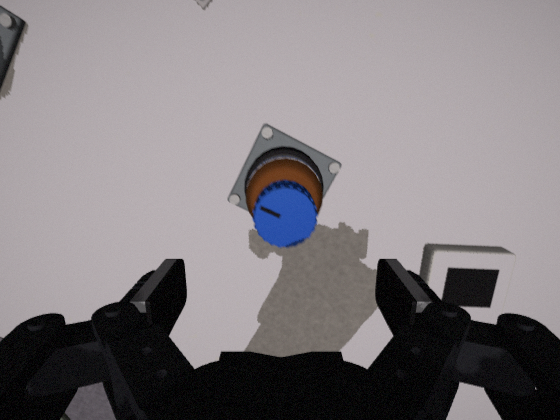

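Wrist view: the blue cap top is centred at about (285,216), within 2 px of the prediction, and the bottle's surroundings are free. I'm descending with the jaws open.

>>> {"method": "play_rows", "body": {"deltas": [[1,-0.5,-12,0,0,0,85],[0,0,-18,0,0,0,85],[0,0,-18,0,0,0,85],[0,0,-18,0,0,0,85],[0,0,-18,0,0,0,85],[0,0,-18,0,0,0,85],[0,0,-10,0,0,0,85],[0,0,-6,0,0,0,85]]}}

```text
clock: 3.15
position: [0.553, -0.232, 0.1127]
tool_rot: [-0.902, 1.57, 2.656]
force: [1.2, -0.6, 0.0]
grip_width: 0.0851
```

>>> {"method": "play_rows", "body": {"deltas": [[0,0,0,0,0,0,56],[0,0,0,0,0,0,56],[0,0,0,0,0,0,56],[0,0,0,0,0,0,50],[0,0,0,0,0,0,46],[0,0,0,0,0,0,44]], "grip_force": 25}}

```text
clock: 3.9
position: [0.5534, -0.2327, 0.1137]
tool_rot: [2.067, 1.569, -0.658]
force: [2.7, -5.1, 3.7]
grip_width: 0.0473
```

```bash
python3 - <<'E'
from h import *
s=telemetry.observe();print({k:np.round(v,4).tolist() for k,v in s.items() if k not in("qd","joint_efforts")})
a=vision.grab_frame("wrist");b=vision.grab_frame("side")[120:225,255:395]
cv2.imwrite("pics/d.png",np.hstack([cv2.resize(a,(400,300)),cv2.resize(b,(400,300))])[:,:,::-1])
E
```

```text
{'clock': 3.9, 'qpos': [0.3813, 0.6267, -0.1187, 1.7616, 0.102, 0.7579, -0.9437], 'position': [0.5534, -0.2327, 0.1137], 'tool_rot': [2.0672, 1.5692, -0.6582], 'force': [2.7237, -5.0892, 3.6892], 'moment': [-0.9343, -0.3214, 0.0729], 'grip_width': 0.0473}
```

View pics/d.png

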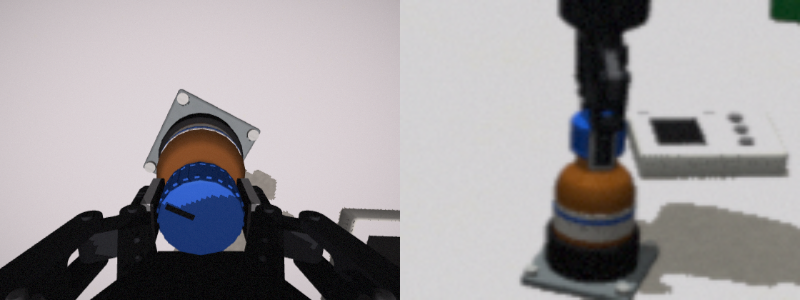

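The jaws hold the cap's sides (width 47.3 mm) with the body clear above. I'll trim the small side load, grip firmly, then press.

>>> {"method": "play_rows", "body": {"deltas": [[0.4,-0.9,0,0,0,0,40],[0,0,0,0,0,0,40],[0,0,-2,0,0,0,40],[0,0,-2,0,0,0,40],[0,0,-2,0,0,0,40],[0,0,-1,0,0,0,40],[0,0,0,0,0,0,40]], "grip_force": 80}}

```text
clock: 4.88
position: [0.5535, -0.2328, 0.1067]
tool_rot: [2.745, 1.571, 0.02]
force: [-2.3, 0.0, 13.3]
grip_width: 0.0466
```

```bash
python3 - <<'E'
from h import *
s=telemetry.observe();print({k:np.round(v,4).tolist() for k,v in s.items() if k not in("qd","joint_efforts")})
E
```

```text
{'clock': 4.875, 'qpos': [0.3813, 0.6373, -0.1183, 1.7639, 0.1035, 0.7462, -0.9441], 'position': [0.5535, -0.2328, 0.1067], 'tool_rot': [2.7452, 1.5706, 0.0204], 'force': [-2.3112, 0.0264, 13.2782], 'moment': [0.1739, 0.5928, -0.0887], 'grip_width': 0.0466}
```

>>> {"method": "play_rows", "body": {"deltas": [[0,0,0,0,0,3,40],[0,0,0,0,0,5,40],[0,0,0,0,0,5,40],[0,0,0,0,0,5,40],[0,0,0,0,0,5,40],[0,0,0,0,0,5,40],[0,0,0,0,0,5,40],[0,0,0,0,0,5,40]]}}

```text
clock: 5.88
position: [0.553, -0.2324, 0.1066]
tool_rot: [-1.563, 1.57, 2.662]
force: [-5.8, 2.6, 11.2]
grip_width: 0.0462
```

```bash
python3 - <<'E'
from h import *
s=telemetry.observe();print({k:np.round(v,4).tolist() for k,v in s.items() if k not in("qd","joint_efforts")})
a=vision.grab_frame("wrist");cv2.imwrite("pics/e.png",cv2.resize(a,(480,360))[:,:,::-1])
E
```

```text
{'clock': 5.875, 'qpos': [0.5022, 0.6489, -0.2946, 1.7576, 0.2535, 0.7734, -0.4062], 'position': [0.553, -0.2324, 0.1066], 'tool_rot': [-1.563, 1.5697, 2.6617], 'force': [-5.8002, 2.6077, 11.2482], 'moment': [0.7018, 1.2892, -0.0864], 'grip_width': 0.0462}
```

View pics/e.png

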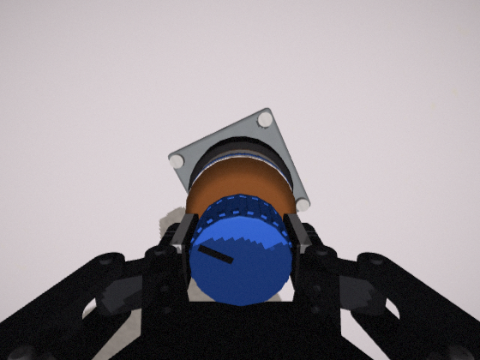

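The cap mark keeps its place relative to the fingers while the stand appears turned, so the cap is turning with the grip. I'm continuing the turn.

>>> {"method": "play_rows", "body": {"deltas": [[0,0,0,0,0,5,40],[0,0,0,0,0,5,40],[0,0,0,0,0,5,40],[0,0,0,0,0,5,40],[0,0,0,0,0,5,40],[0,0,0,0,0,5,40],[0,0,0,0,0,5,40],[0,0,0,0,0,0,40]]}}

```text
clock: 6.92
position: [0.5524, -0.2323, 0.1064]
tool_rot: [-2.015, 1.569, 2.819]
force: [-8.3, 4.1, 13.8]
grip_width: 0.0465
```

```bash
python3 - <<'E'
from h import *
s=telemetry.observe();print({k:np.round(v,4).tolist() for k,v in s.items() if k not in("qd","joint_efforts")})
E
```

```text
{'clock': 6.925, 'qpos': [0.6084, 0.6707, -0.4518, 1.7522, 0.3839, 0.8096, 0.0945], 'position': [0.5524, -0.2323, 0.1064], 'tool_rot': [-2.0155, 1.5685, 2.8186], 'force': [-8.3364, 4.0967, 13.8396], 'moment': [0.7626, 1.9215, 0.0881], 'grip_width': 0.0465}
```

>>> {"method": "play_rows", "body": {"deltas": [[0,0,2,0,0,0,40],[0,0,2,0,0,0,40],[0,0,2,0,0,0,40],[0,0,1.5,0,0,0,40],[0,0,0,0,0,0,40]]}}

```text
clock: 7.55
position: [0.5524, -0.2323, 0.1135]
tool_rot: [-1.994, 1.568, 2.839]
force: [-5.6, 3.1, 4.8]
grip_width: 0.0464
```

>>> {"method": "play_rows", "body": {"deltas": [[0,0,0,0,0,0,50],[0,0,0,0,0,0,60],[0,0,0,0,0,0,85],[0,0,0,0,0,0,85],[0,0,0,0,0,0,85],[0,0,0,0,0,0,85]]}}

```text
clock: 8.3
position: [0.5534, -0.2329, 0.1138]
tool_rot: [-1.328, 1.571, -2.779]
force: [0.3, 0.1, -0.1]
grip_width: 0.0849
```

>>> {"method": "play_rows", "body": {"deltas": [[0,0,8,0,0,0,85],[0,0,16,0,0,0,85],[0,0,20,0,0,0,85],[0,0,20,0,0,0,85],[0,0,20,0,0,0,85],[0,0,20,0,0,0,85],[0,0,14,0,0,0,85],[0,0,0,0,0,0,85]]}}

```text
clock: 9.3
position: [0.5538, -0.233, 0.2331]
tool_rot: [1.004, 1.569, -0.447]
force: [0.5, 0.7, -1.4]
grip_width: 0.0848
```

```bash
python3 - <<'E'
from h import *
s=telemetry.observe();print(np.round(s["position"],4),s["force"])
a=vision.grab_frame("wrist");b=vision.grab_frame("side")
m=blue(b,(300,150,345,185));print(cv2.boundingRect(m),cv2.countNonZero(m))
b=np.hstack([b[150:185,300:345],np.load("side.npy")[150:185,300:345]])
cv2.imwrite("pics/f.png",np.hstack([cv2.resize(a,(400,300)),cv2.resize(b,(400,300),interpolation=0)])[:,:,::-1])
E
```

```text
[ 0.5538 -0.233   0.2331] [ 0.53617339  0.69670401 -1.38943843]
(316, 159, 18, 17) 269
```

View pics/f.png

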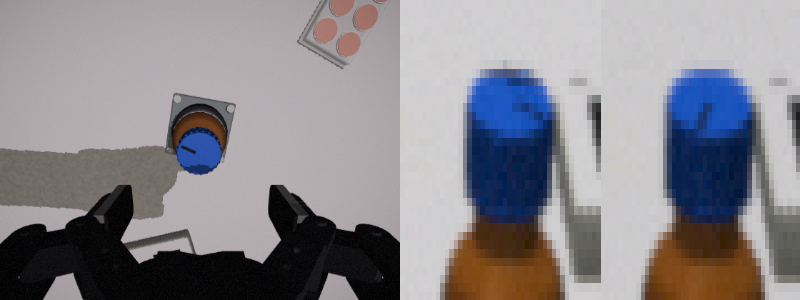

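The cap is back at full height (its side-view box is the same as at the start), the gripper is clear, and the mark has moved with the turn. I'm handing the job in.

```bash
python3 -c "
from workcell import workorder;print(workorder.job_done())"
```

```text
the job is handed in; nothing more can be done
None
```

I unlocked the blue cap and handed the job in at about 9.4 s of the 32 s allowed. I gripped it by its sides, pressed it down about 7 mm (13 N) and turned it about 1.27 rad anticlockwise. Then I let it rise fully, opened the jaws and lifted the gripper clear.

**Last checks:**
- **Height:** the cap's outline in the side view was exactly the same as at the start, so it is fully up.
- **Turn:** the cap's mark stayed turned with the tool after release, so the teeth are holding it.
- **Force:** the tool felt only sensor noise (under 2 N) after backing off, and nothing read over about 17 N during the job.
- **White bottle and well plate:** the arm never went near either one, though I did not measure their positions again at the end.

No check failed. The three camera estimates of the cap's position differed by about 3 mm. When the jaws closed they pushed sideways on the cap with about 6 N, so I shifted the tool about 1 mm to ease it. A sideways load of up to about 9 N came back during the turn.

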